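# Draw the rolling pin out of the half-lidded bread crate

### The arm

A 6-joint arm with a two-finger parallel gripper is mounted at the origin on the work surface. World frame = base frame: x ahead of the robot, y to its left, z up, the work surface at z = 0. Lengths are in m, angles in rad, forces in N, time in s.
With the tool pointing down it reaches from about 0.3 to 0.95 m from the base axis. Payload 3.1 kg.
Tool frame: the origin (TCP) lies midway between the tips of the shut fingers; the grasp point (between the pads) lies 19 mm behind it (arm.hold_point_z is the distance from the TCP to the grasp point, in m); z points along the fingers, y is the direction in which the jaws open and shut (so a half turn about z gives the same grasp; the last joint's range is limited). The gripper opens to 85 mm and grips with 20 to 120 N. Pads are 22 mm wide; open, the fingers measure 114 mm over their backs; the gripper's body (76 mm by 85 mm) begins 54 mm behind the grasp point. The pads swing forward as they close: fully open they stand 13 mm farther back than shut.
Start: joints at [-1.199, 0.308, 1.634, -0, 1.2, -0.07], TCP at [0.267, -0.565, 0.231] pointing down, gripper open.
Joint ranges: [-3.06, 3.06], [-0.79, 1.96], [0.05, 2.63], [-1.19, 4.34], [0.05, 2.64], [-2.94, 2.94]. Speed limits (rad/s): [2.79, 2.79, 3.14, 3.14, 3.14, 3.14].

### API

Orientations are given as [roll, pitch, yaw] about the fixed x, y, z axes, in that order (R = Rz(yaw) Ry(pitch) Rx(roll)).
In Python, from bench import arm gives the robot as it stands.
- The arm moves only by the tool move_arm, never from a script. Its arguments are lists of equal length, an entry for each row: "dp": the shift along the world's x, y, z in mm, a list of three; "turn": the turn about the world's z in degrees. A call has exactly 10 rows; each row shifts and turns the commanded pose from where the row before left it; what a row does not reach is not made up. A row lasts 1/12 s, in which the tool goes at most 41.7 mm and 7.16 degrees, less where a joint would pass 70% of its speed; a pose out of reach is approached as far as the arm can. A call is refused whole if a number of a shift passes 41.7 or a number of a turn 7.16, either way. A call with a gripper value outside its range is refused whole. "gripper" is the opening, from 0 (shut) to 1 (fully open), set as the call begins (left out, the last holds). The fingers move at their own pace and stop on an object; "force" is the grip in N (left out, the last holds). Time passes only in rows, so rows that do not move let the fingers close, or fill a call up. It gives the time, the measured TCP pose, the force and the opening at its end, in the units of the state.
- arm.state(): the state, without advancing time (a new reading comes with each control period).
- arm.camera(name): name is "scene" or "top" or "wrist"; returns a dict with "img" (420x560x3 uint8, red, green, blue), "fov_y" (degrees; the focal length in pixels is half the picture's height over the tangent of half this angle, whatever the lens; pixels are square), "cx", "cy" (the principal point, pixels), "extrinsics" (4x4, takes a point from camera to world coordinates). Camera axes: x right, y down, z forward; pixel columns grow to the right and rows downward; lengths in m; the calibration is good to about 2 mm. The wrist camera is an equidistant fisheye: a pixel r from the principal point sees the ray r / f radians off the axis. A picture is of the moment at which its call begins. There is no depth.
- arm.finish_job(): hands the job in, once; it reports no verdict.
Trained networks look in a picture, given as the dict that the camera call returned (one of the last four; its "shot" number tells which), for a name from the list of things; names that differ only in an ending like _2 or _b are one class to them, and where a whole thing is asked for, a point or a joint stands for the part that bears it (a point fixed in the world has none). Each returns a list of dicts, best first, with "p" (0 to 1); they miss things now and then, are a little off and sometimes report something else, mostly with a low value. They report only what shows in the picture. A call takes as long as a camera call.
- arm.silhouettes(picture, thing): "mask" (420x560 bool, what is visible of it).
- arm.tip_of(picture, thing): "point" ([x, y, z] in m, in the coordinates of the camera as it stood for that picture, good to about 4 mm: a listed point, or the origin of a listed thing).
The state is a dict: "time": time; "qpos": joint angles; "joint_vel": joint speeds; "joint_torque": joint torques, N m; "tool_pos": TCP position; "tool_rot": TCP orientation; "force": force on the tool from outside, world axes, zero at the start; "wrist_torque": the same for the moment, N m; "width": finger opening in m.
Only numpy, scipy, OpenCV 4.12 (cv2) and the standard library are available. Lean on these libraries where they do the work, as an engineer would, in place of code of your own. Each camera call takes 0.05 s, during which the arm holds its last target.

### The job

Press the loose grey half lid of the red bread crate down until it sits level and fully home on the rim, so that it cannot be dragged off. Then take the rolling pin out of the crate through the open half, tilting it as you draw it out because it is too long to come up flat, and leave the lid seated and everything else as it is. Finish still holding the pin still in the gripper, with the whole of it well above the crate (lowest end at least 5 cm above the rim) and touching nothing else.

Things in the scene. Friction and masses are not known exactly. Their poses are not given: they have to be found in the camera images.
- crate: dark red bread crate with lattice sides, open on top, does not move. Outside 300 (its x) x 400 (y) x 120 mm high, inside 264 x 364 mm, walls 18 mm, inner floor 8 mm above the bench. Origin: centre of its underside, z up. The half at y below 0 is open (182 mm along y, 264 mm along x); the lid covers the half at y above 0. Yaw within 0.3 rad
- lid: loose grey half lid, plate 296 (x) x 198 (y) x 6 mm, 0.28 kg, with a 16 mm lip below its two sides and outer edge that fits inside the walls with 2 mm play. Origin: centre of the plate's underside; axes as the crate's once seated. Home, its underside lies on the rim, 120 mm above the bench. Only its weight keeps it down: levered from below, it lifts
- lid_outer (a point): middle of the lid's outer edge (crate's +y end wall), on the plate's underside (top face 6 mm higher). At the start it stands 12 mm proud on a tight black rubber seal, 132 mm above the bench; pressed straight down 10 to 20 mm inwards of this point, the seal gives way at 6 to 7 N and the edge goes down to a hard stop at 120 mm and stays down
- lid_inner (a point): middle of the inner (-y) edge of the lid, on the plate's underside: the border of the open half, 120 mm above the bench
- pin: wooden rolling pin lying in the crate roughly along its y (within 0.08 rad), half under the lid: barrel 40 mm thick, 200 mm long, and at each end a handle 22 mm thick, 70 mm long; 340 mm in all, 0.18 to 0.29 kg, balanced at its middle. Origin: on its axis at its middle, at rest 28 mm above the bench; its y points to the end under the lid; it can roll about that axis
- pin_end_open (a point): centre of the pin's end face that starts in the open half, on the axis
- pin_end_lid (a point): centre of the pin's end face that starts under the lid, on the axis
- cutter: bystander: steel ring cutter, 48 mm across, 24 mm high, standing on the crate floor in the open half near its +x wall (about 102 mm from the crate's middle line). Origin: centre of its underside
- loaf_a: bystander: round fruit loaf, 170 mm across, 68 mm high, on a baking tray to the right. Origin: centre of its underside
- loaf_b: bystander: second fruit loaf, same size, on the same tray
- scraper: bystander: steel dough scraper with black grip, 90 x 150 x 23 mm, flat on the bench. Origin: centre of its underside
- bowl: bystander: steel bowl, 150 mm across, 70 mm high. Origin: centre of its underside
- spice_jar: bystander: jar with a red cap, 60 mm across, 90 mm high. Origin: centre of its underside
- brush: bystander: pastry brush lying on the bench. Origin: centre of its underside

How it is judged:
By the outcome, as a careful person would: the job done as asked, in the order asked, and still so for the second after the job is handed in, while the arm keeps its last pose, push and grip.
It also fails if it takes over 56 s, if anything falls off the work surface, if the arm or the gripper's body presses on something with over 40 N, if the wrist force passes 120 N, or if a joint passes its speed limit or range.

## Working session

There is one attempt and no reset: what is moved stays moved. The work goes in short steps, Python scripts to look and compute and a tool call to move; the robot and the scene stay as the last step left them, time stands still between calls to the robot, and variables do not carry over. Pictures are saved under pics/ and viewed, and the job is handed in when it is done.

Besides the shell and the picture viewer there is one more tool, called after "Call:" in YAML: its name, and indented under it one key for each argument. move_arm: Moves the arm, as the interface text tells. Its arguments: {"type":"object","properties":{"dp":{"type":"array","items":{"type":"array","items":{"type":"number"}}},"turn":{"type":"array","items":{"type":"number"}},"gripper":{"type":"number"},"force":{"type":"number"}},"required":["dp","turn"]}

```bash
ls; mkdir -p pics
cat > h.py <<'E'
import numpy as np, cv2
from bench import arm
def save(c,n): cv2.imwrite('pics/'+n+'.png', c['img'][:,:,::-1])
def tow(c,p): 
    E=np.array(c['extrinsics']); return E[:3,:3]@np.array(p)+E[:3,3]
def proj(c,P):
    E=np.array(c['extrinsics']); p=E[:3,:3].T@(np.array(P)-E[:3,3]); f=210/np.tan(np.radians(c['fov_y'])/2)
    return c['cx']+f*p[0]/p[2], c['cy']+f*p[1]/p[2]
def ray(c,u,v,z):
    E=np.array(c['extrinsics']); f=210/np.tan(np.radians(c['fov_y'])/2)
    d=E[:3,:3]@np.array([(u-c['cx'])/f,(v-c['cy'])/f,1]); o=E[:3,3]; return o+d*(z-o[2])/d[2]
E
python3 - <<'E'
from h import *
np.set_printoptions(precision=4,suppress=True)
s=arm.state(); print(s, arm.hold_point_z)
for n in ['top','scene']:
    c=arm.camera(n); save(c,n+'0')
    print(n,c['fov_y'],c['extrinsics'])
    for t in ['crate','lid','lid_outer','lid_inner','pin','pin_end_open','pin_end_lid','cutter','loaf_a','bowl','spice_jar']:
        r=arm.tip_of(c,t)
        print(t,[(round(x['p'],2),tow(c,x['point'])) for x in r[:2]])
E
```

```text
pics
{'time': 0.0, 'qpos': array([-1.1987,  0.309 ,  1.6352, -0.    ,  1.1997, -0.0697]), 'joint_vel': array([-0.0003, -0.0005,  0.0002, -0.0014, -0.0005,  0.0005]), 'joint_torque': array([  0.0007, -41.5259, -27.6662,   0.    ,   0.0103,  -0.    ]), 'tool_pos': array([ 0.2669, -0.5642,  0.2301]), 'tool_rot': array([-3.1393, -0.0001,  0.4418]), 'force': array([-0.433 ,  0.2406,  0.2814]), 'wrist_torque': array([ 0.027 ,  0.0268, -0.0189]), 'width': 0.08525907663521348} 0.0187
top 45.9982125209508 [[ 0.005  -0.9922  0.1248  0.2906]
 [-0.9999 -0.0033  0.0141  0.0562]
 [-0.0136 -0.1248 -0.9921  1.4821]
 [ 0.      0.      0.      1.    ]]
crate [(0.77, array([ 0.5565,  0.0917, -0.001 ]))]
lid [(0.96, array([0.5361, 0.1874, 0.128 ]))]
lid_outer [(0.68, array([0.5141, 0.2847, 0.132 ]))]
lid_inner [(0.81, array([0.5526, 0.086 , 0.1195]))]
pin [(0.67, array([0.5623, 0.0874, 0.03  ]))]
pin_end_open [(0.7, array([ 0.5886, -0.078 ,  0.0253]))]
pin_end_lid []
cutter [(0.65, array([0.6733, 0.0021, 0.0103]))]
loaf_a [(0.83, array([ 0.4415, -0.4568,  0.0042])), (0.6, array([ 0.6361, -0.4601,  0.004
[... 309 characters left out ...]
 0.0026])), (0.44, array([ 0.6269,  0.4763, -0.0021]))]
lid [(0.97, array([0.5345, 0.1906, 0.1293])), (0.72, array([0.5532, 0.0911, 0.0037]))]
lid_outer [(0.81, array([0.5177, 0.2838, 0.1352])), (0.23, array([0.5625, 0.084 , 0.0239]))]
lid_inner [(0.83, array([0.5585, 0.0902, 0.1225]))]
pin [(0.87, array([0.5651, 0.0877, 0.0264]))]
pin_end_open [(0.78, array([ 0.5855, -0.084 ,  0.0284]))]
pin_end_lid []
cutter [(0.63, array([0.6743, 0.0017, 0.0066]))]
loaf_a [(0.77, array([ 0.6375, -0.4568,  0.0088])), (0.64, array([ 0.4366, -0.4561,  0.0072]))]
bowl [(0.75, array([ 0.4623,  0.5834, -0.0002])), (0.64, array([ 0.4348, -0.4565,  0.005 ]))]
spice_jar [(0.76, array([ 0.6253,  0.4755, -0.0006]))]
```

View pics/top0.png

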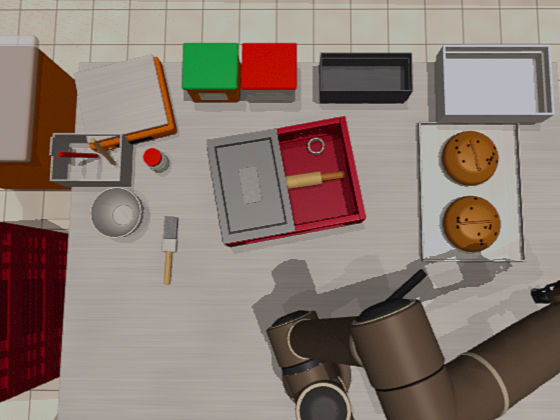

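View pics/scene0.png

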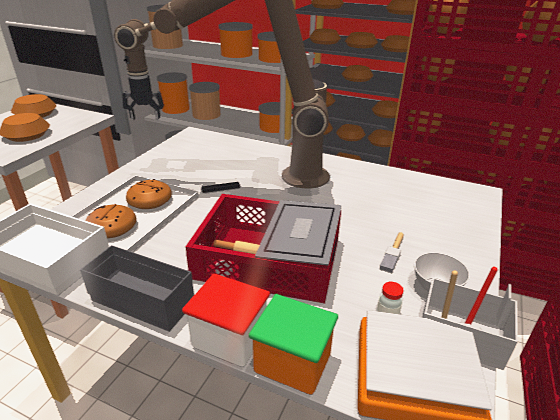

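Run:
```python
from h import *
np.set_printoptions(precision=4,suppress=True)
c=arm.camera('top')
for t,z in [('crate',.12),('lid',.13),('pin',.03)]:
    r=arm.silhouettes(c,t)
    m=r[0]['mask'].astype(np.uint8); print(t,r[0]['p'],m.sum())
    cs=max(cv2.findContours(m,cv2.RETR_EXTERNAL,cv2.CHAIN_APPROX_NONE)[0],key=cv2.contourArea)
    box=cv2.boxPoints(cv2.minAreaRect(cs))
    W=[ray(c,u,v,z) for u,v in box]
    for b,w in zip(box,W): print(b,w)
    ed=[(np.linalg.norm(W[(i+1)%4]-W[i]), np.arctan2(*(W[(i+1)%4]-W[i])[1::-1])) for i in range(4)]; print(ed, np.mean(W,0))
    if t=='pin':
        ys,xs=np.nonzero(m); P=np.array([ray(c,u,v,z)[:2] for u,v in zip(xs,ys)]); mu=P.mean(0); w,V=np.linalg.eigh(np.cov((P-mu).T)); v=V[:,1]; print('pin axis',mu,v,np.arctan(-v[0]/v[1]))
im=c['img'][100:260,190:380]
cv2.imwrite('pics/crop0.png',cv2.resize(im,None,fx=4,fy=4,interpolation=cv2.INTER_CUBIC)[:,:,::-1][:600])
```

```text
crate 0.59 7245
[206.9065 140.493 ] [0.6638 0.3119 0.12  ]
[346.5057 114.7417] [ 0.7394 -0.0837  0.12  ]
[366.1968 221.488 ] [ 0.4348 -0.1352  0.12  ]
[226.5976 247.2393] [0.3621 0.2497 0.12  ]
[(np.float64(0.4027186823913708), np.float64(-1.3819715340829846)), (np.float64(0.3089762251861999), np.float64(-2.9741306954175526)), (np.float64(0.39163074416627386), np.float64(1.757523850674435)), (np.float64(0.308117067368773), np.float64(0.20339345137057063))] [0.55   0.0857 0.12  ]
lid 0.89 7470
[204.9005 139.7174] [0.6633 0.3157 0.13  ]
[276.071  127.2626] [0.6996 0.1158 0.13  ]
[294.1928 230.8163] [0.4073 0.0636 0.13  ]
[223.0224 243.2711] [0.3724 0.2583 0.13  ]
[(np.float64(0.20323694059247333), np.float64(-1.3914105681417663)), (np.float64(0.2969111817190924), np.float64(-2.964899858578798)), (np.float64(0.19781569226910992), np.float64(1.74840090000384)), (np.float64(0.29659377463901626), np.float64(0.19496996694991883))] [0.5356 0.1883 0.13  ]
pin 0.74 628
[284.0404 175.763 ] [0.5807 0.0951 0.03  ]
[342.052  166.8381] [ 0.6082 -0.0781  0.03  ]
[344.0752 179.9884] [ 0.5683 -0.0838  0.03  ]
[286.0636 188.9133] [0.5409 0.0888 0.03  ]
[(np.float64(0.1753873669734728), np.float64(-1.4132083293200792)), (np.float64(0.04031450247737419), np.float64(-2.999905953618705)), (np.float64(0.17478704909427162), np.float64(1.7282309180791389)), (np.float64(0.04028261294995894), np.float64(0.15657748820418455))] [0.5745 0.0055 0.03  ]
pin axis [0.5727 0.0174] [-0.1558  0.9878] 0.1564381077642285
```

View pics/crop0.png

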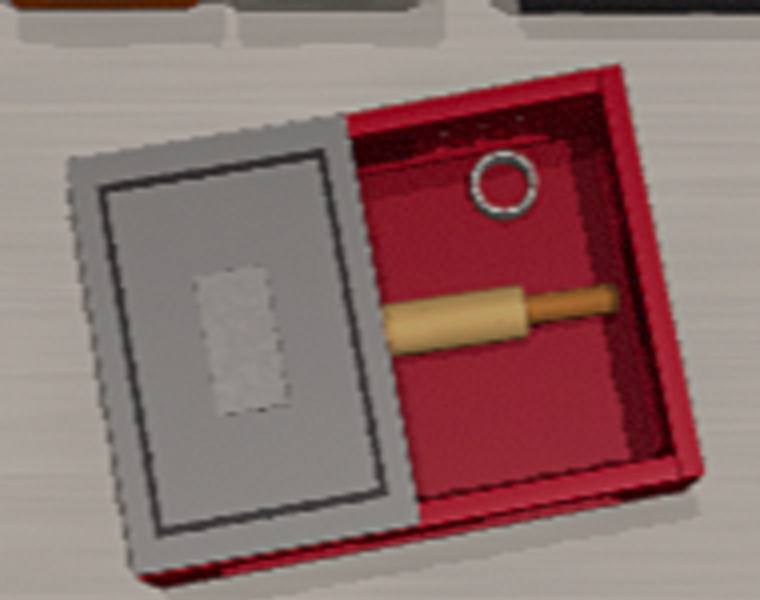

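Call:
move_arm:
  dp:
    - [10,35,0]
    - [10,35,0]
    - [10,35,0]
    - [10,35,0]
    - [10,35,0]
    - [10,35,0]
    - [10,35,0]
    - [10,35,0]
    - [10,35,0]
    - [10,35,0]
  turn: [5,5,5,5,5,5,5,5,5,5]
  gripper: 0
  force: 20

```text
time: 2.23
tool_pos: [0.3674, -0.2134, 0.2316]
tool_rot: [3.141, 0.0, 1.318]
force: [0.7, -0.1, 0.6]
width: -0.0001
```

Call:
move_arm:
  dp:
    - [10,35,0]
    - [10,35,0]
    - [10,35,0]
    - [10,35,0]
    - [10,35,0]
    - [10,35,0]
    - [10,35,0]
    - [11,35,0]
    - [11,35,0]
    - [11,35,0]
  turn: [5,5,5,5,5,0.5,0,0,0,0]

```text
time: 3.07
tool_pos: [0.4705, 0.137, 0.2316]
tool_rot: [3.141, 0.0, 1.76]
force: [0.4, -0.9, 0.2]
width: 0.0004
```

Call:
move_arm:
  dp:
    - [11,34,-10]
    - [11,34,-10]
    - [11,34,-10]
    - [11,34,-10]
    - [5,0,-20]
    - [0,0,0]
    - [0,0,0]
    - [0,0,0]
    - [0,0,0]
    - [0,0,0]
  turn: [0,0,0,0,0,0,0,0,0,0]

```text
time: 3.9
tool_pos: [0.5198, 0.2704, 0.1727]
tool_rot: [3.14, -0.0, 1.758]
force: [0.3, -0.1, 0.6]
width: 0.0003
```

Call:
move_arm:
  dp:
    - [0,0,-10]
    - [0,0,-10]
    - [0,0,-6]
    - [0,0,-3]
    - [0,0,-1]
    - [0,0,-1]
    - [0,0,-1]
    - [0,0,-1]
    - [0,0,0]
    - [0,0,0]
  turn: [0,0,0,0,0,0,0,0,0,0]

```text
time: 4.73
tool_pos: [0.5194, 0.2711, 0.1386]
tool_rot: [3.141, -0.0, 1.76]
force: [0.3, -0.1, -0.1]
width: -0.0001
```

Call:
move_arm:
  dp:
    - [0,0,-1]
    - [0,0,-1]
    - [0,0,-1]
    - [0,0,-1]
    - [0,0,-1]
    - [0,0,-1]
    - [0,0,0]
    - [0,0,0]
    - [0,0,0]
    - [0,0,0]
  turn: [0,0,0,0,0,0,0,0,0,0]

```text
time: 5.57
tool_pos: [0.5195, 0.2713, 0.1328]
tool_rot: [3.141, -0.001, 1.759]
force: [-1.2, 0.3, 5.1]
width: 0.0001
```

Call:
move_arm:
  dp:
    - [0,0,-1]
    - [0,0,-1]
    - [0,0,-1]
    - [0,0,-1]
    - [0,0,-1]
    - [0,0,0]
    - [0,0,0]
    - [0,0,0]
    - [0,0,0]
    - [0,0,0]
  turn: [0,0,0,0,0,0,0,0,0,0]

```text
time: 6.4
tool_pos: [0.5194, 0.2714, 0.1275]
tool_rot: [3.141, -0.001, 1.759]
force: [-1.5, 2.3, 3.9]
width: -0.0003
```

Call:
move_arm:
  dp:
    - [0,0,-1]
    - [0,0,-1]
    - [0,0,-1]
    - [0,0,0]
    - [0,0,0]
    - [0,0,0]
    - [0,0,0]
    - [0,0,0]
    - [0,0,0]
    - [0,0,0]
  turn: [0,0,0,0,0,0,0,0,0,0]

```text
time: 7.23
tool_pos: [0.5194, 0.2715, 0.126]
tool_rot: [3.141, -0.001, 1.759]
force: [-3.7, 1.2, 12.2]
width: -0.0001
```

Call:
move_arm:
  dp:
    - [0,0,-1]
    - [0,0,0]
    - [0,0,0]
    - [0,0,0]
    - [0,0,0]
    - [0,0,0]
    - [0,0,0]
    - [0,0,0]
    - [0,0,0]
    - [0,0,0]
  turn: [0,0,0,0,0,0,0,0,0,0]

```text
time: 8.07
tool_pos: [0.5195, 0.2715, 0.126]
tool_rot: [3.141, -0.001, 1.76]
force: [-5.5, 1.2, 17.3]
width: 0.0002
```

Call:
move_arm:
  dp:
    - [0,0,3]
    - [0,0,5]
    - [0,0,20]
    - [0,0,35]
    - [0,0,35]
    - [0,-2,20]
    - [6,-30,0]
    - [6,-34,0]
    - [6,-34,0]
    - [6,-34,0]
  turn: [0,0,0,0,0,0,0,0,0,0]

```text
time: 8.9
tool_pos: [0.5427, 0.1352, 0.2404]
tool_rot: [-3.14, 0.001, 1.761]
force: [0.1, -0.2, 0.1]
width: -0.0004
```

Call:
move_arm:
  dp:
    - [7,-34,0]
    - [7,-34,0]
    - [7,-34,0]
    - [7,-34,0]
    - [7,-34,0]
    - [0,0,0]
    - [0,0,0]
    - [0,0,0]
    - [0,0,0]
    - [0,0,0]
  turn: [-2.3,0,0,0,0,0,0,0,0,0]
  gripper: 1

```text
time: 9.73
tool_pos: [0.5778, -0.0318, 0.2409]
tool_rot: [-3.141, -0.0, 1.721]
force: [-0.5, 0.5, -0.9]
width: 0.0854
```

Run:
```python
from h import *
np.set_printoptions(precision=4,suppress=True)
s=arm.state(); print(s['time'],s['tool_pos'],s['tool_rot'],s['qpos'])
for n in ['top','scene','wrist']:
    c=arm.camera(n); save(c,n+'1')
    for t in ['lid','lid_outer','lid_inner','pin','pin_end_open','crate']:
        r=arm.tip_of(c,t)
        print(n,t,[(round(x['p'],2),tow(c,x['point'])) for x in r[:1]])
    if n=='wrist': print(c['fov_y'],c['extrinsics'],c['cx'],c['cy'])
```

```text
9.7333 [ 0.5778 -0.0318  0.2409] [-3.1408 -0.0003  1.7211] [-0.1303  0.2112  1.7356  0.0001  1.1956 -0.2806]
top lid [(0.87, array([0.5373, 0.1856, 0.123 ]))]
top lid_outer [(0.96, array([0.5144, 0.2845, 0.1209]))]
top lid_inner [(0.89, array([0.5519, 0.0817, 0.1213]))]
top pin [(0.7, array([0.5636, 0.0844, 0.0289]))]
top pin_end_open [(0.69, array([ 0.6367, -0.4565,  0.0072]))]
top crate [(0.6, array([ 0.5558,  0.0908, -0.0039]))]
scene lid [(0.8, array([0.5359, 0.1862, 0.1228]))]
scene lid_outer [(0.87, array([0.5141, 0.2828, 0.1227]))]
scene lid_inner [(0.57, array([0.56  , 0.0909, 0.1243]))]
scene pin [(0.73, array([0.5609, 0.0843, 0.0252]))]
scene pin_end_open [(0.55, array([ 0.5828, -0.0836,  0.0293]))]
scene crate [(0.65, array([0.5502, 0.0932, 0.0072]))]
wrist lid []
wrist lid_outer []
wrist lid_inner [(0.88, array([0.5523, 0.089 , 0.1234]))]
wrist pin [(0.86, array([0.563 , 0.0875, 0.0246]))]
wrist pin_end_open [(0.65, array([ 0.5861, -0.0842,  0.0253]))]
wrist crate [(0.81, array([0.5557, 0.0939, 0.0006]))]
65.70646984690485 [[ 0.989   0.1425  0.0397  0.5678]
 [ 0.1479 -0.9517 -0.269   0.0345]
 [-0.0006  0.2719 -0.9623  0.3843]
 [ 0.      0.      0.      1.    ]] 281.750772093743 206.35243059432696
```

View pics/wrist1.png

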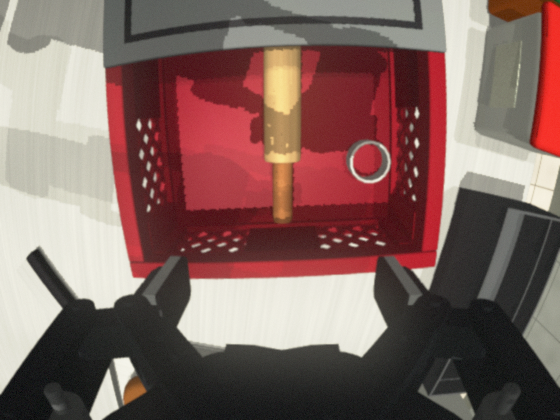

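View pics/scene1.png

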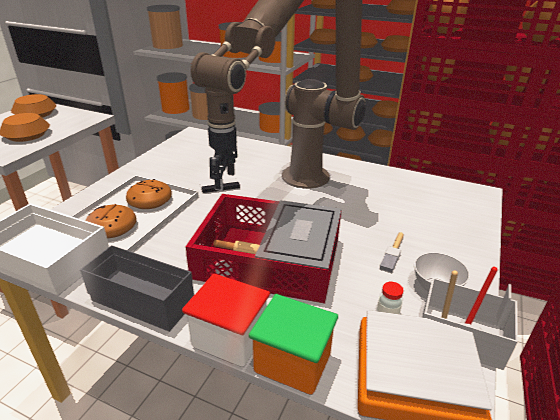

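```bash
cat >> h.py <<'E'
def fray(c,u,v,z):
    E=np.array(c['extrinsics']); f=210/np.tan(np.radians(c['fov_y'])/2)
    du,dv=u-c['cx'],v-c['cy']; r=np.hypot(du,dv); th=r/f
    d=E[:3,:3]@np.array([np.sin(th)*du/r,np.sin(th)*dv/r,np.cos(th)]); o=E[:3,3]; return o+d*(z-o[2])/d[2]
E
python3 - <<'E'
from h import *
np.set_printoptions(precision=4,suppress=True)
c=arm.camera('wrist')
m=arm.silhouettes(c,'pin')[0]['mask']
for v in range(50,225,10):
    x=np.nonzero(m[v])[0]
    if len(x):
        print(v,x[0],x[-1],fray(c,x.mean(),v,.03))
ys=np.nonzero(m)[0]; print(ys.min(),ys.max(), fray(c,282,ys.max(),.035))
# walls rim inner edge -y
for u,v,z in [(282,262,.12),(282,238,.01),(282,47,.12)]: print(u,v,fray(c,u,v,z))
E
```

```text
50 264 301 [0.5575 0.1076 0.03  ]
60 264 300 [0.5586 0.0964 0.03  ]
70 263 300 [0.5598 0.0852 0.03  ]
80 263 300 [0.5614 0.0743 0.03  ]
90 264 300 [0.5636 0.0635 0.03  ]
100 264 300 [0.5652 0.0527 0.03  ]
110 264 300 [0.5668 0.0419 0.03  ]
120 264 301 [0.5689 0.0312 0.03  ]
130 264 301 [0.5706 0.0204 0.03  ]
140 265 301 [0.5727 0.0097 0.03  ]
150 264 300 [ 0.5733 -0.0014  0.03  ]
160 264 297 [ 0.5733 -0.0125  0.03  ]
170 272 291 [ 0.576  -0.0234  0.03  ]
180 272 292 [ 0.5782 -0.0344  0.03  ]
190 273 291 [ 0.5799 -0.0457  0.03  ]
200 273 290 [ 0.5811 -0.0572  0.03  ]
210 274 290 [ 0.5834 -0.0687  0.03  ]
220 274 290 [ 0.5851 -0.0805  0.03  ]
45 222 [ 0.5852 -0.0813  0.035 ]
282 262 [ 0.5866 -0.0906  0.12  ]
282 238 [ 0.5896 -0.1102  0.01  ]
282 47 [0.5594 0.0915 0.12  ]
```

Call:
move_arm:
  dp:
    - [1,-8,-10]
    - [0,0,-35]
    - [0,0,-35]
    - [0,0,-35]
    - [0,0,-35]
    - [0,0,-30]
    - [0,0,-20]
    - [0,0,-12]
    - [0,0,-8]
    - [0,0,-5]
  turn: [0,0,0,0,0,0,0,0,0,0]

```text
time: 11.72
tool_pos: [0.5791, -0.0413, 0.0153]
tool_rot: [-3.141, -0.0, 1.719]
force: [-0.4, -1.1, 0.1]
width: 0.0853
```

Run:
```python
from h import *
s=arm.state(); print(s['tool_pos'],s['force'])
c=arm.camera('wrist'); save(c,'wrist2')
c=arm.camera('scene'); cv2.imwrite('pics/scene2.png',cv2.resize(c['img'][150:330,150:390],None,fx=3,fy=3)[:,:,::-1])
```

```text
[ 0.57905164 -0.0413067   0.01533656] [-0.39020368 -1.0956148   0.09225186]
```

View pics/wrist2.png

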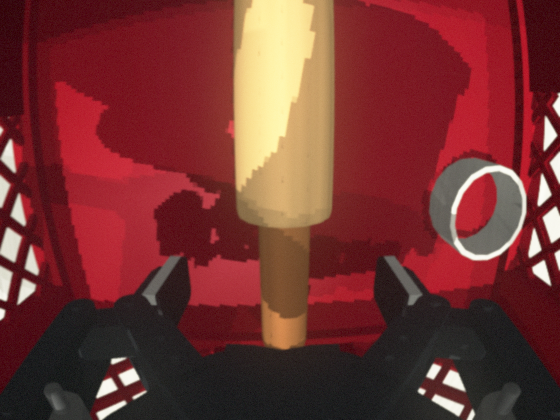

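View pics/scene2.png

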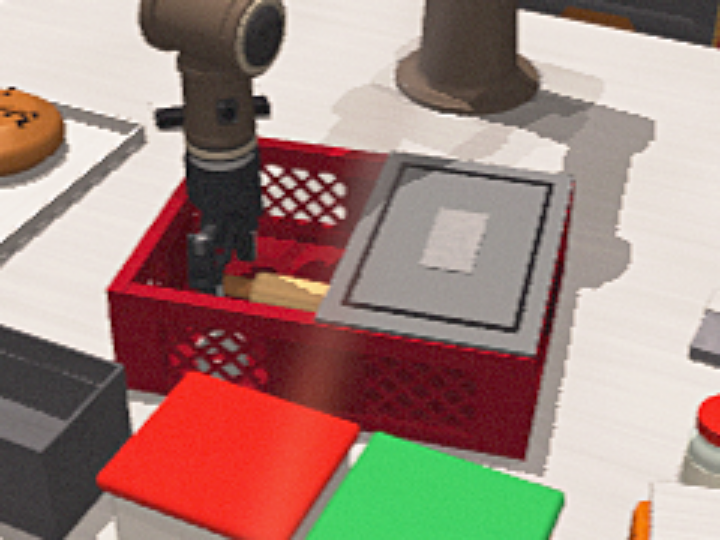

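Call:
move_arm:
  dp:
    - [0,0,0]
    - [0,0,0]
    - [0,0,0]
    - [0,0,0]
    - [0,0,0]
    - [0,0,0]
    - [0,0,0]
    - [0,0,0]
    - [0,0,0]
    - [0,0,0]
  turn: [0,0,0,0,0,0,0,0,0,0]
  gripper: 0
  force: 20

```text
time: 12.65
tool_pos: [0.5797, -0.0411, 0.0169]
tool_rot: [3.141, 0.0, 1.719]
force: [-1.0, 0.5, 5.2]
width: 0.0208
```

Call:
move_arm:
  dp:
    - [0,0,3]
    - [0,0,3]
    - [0,0,4]
    - [0,0,4]
    - [0,0,4]
    - [0,0,4]
    - [0,0,4]
    - [0,0,4]
    - [0,0,0]
    - [0,0,0]
  turn: [0,0,0,0,0,0,0,0,0,0]

```text
time: 13.48
tool_pos: [0.5796, -0.0412, 0.0467]
tool_rot: [3.141, 0.001, 1.72]
force: [0.2, -0.2, -2.0]
width: 0.0212
```

Run:
```python
from h import *
s=arm.state(); print(s['tool_pos'],s['force'],s['wrist_torque'])
c=arm.camera('wrist'); save(c,'wrist3')
c=arm.camera('scene'); cv2.imwrite('pics/scene3.png',cv2.resize(c['img'][150:330,150:390],None,fx=3,fy=3)[:,:,::-1])
```

```text
[ 0.57956134 -0.0412031   0.0467284 ] [ 0.15549573 -0.23505542 -2.02295957] [-0.20393062  0.01220873 -0.02338919]
```

View pics/wrist3.png

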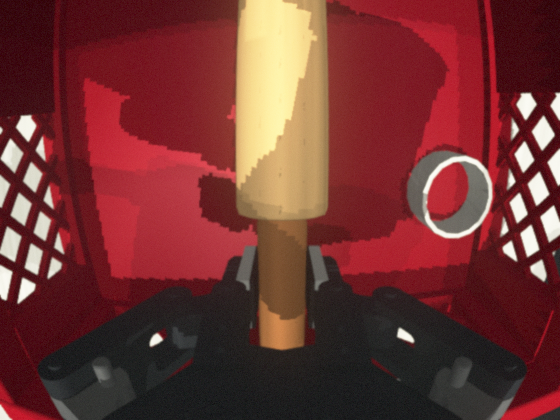

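View pics/scene3.png

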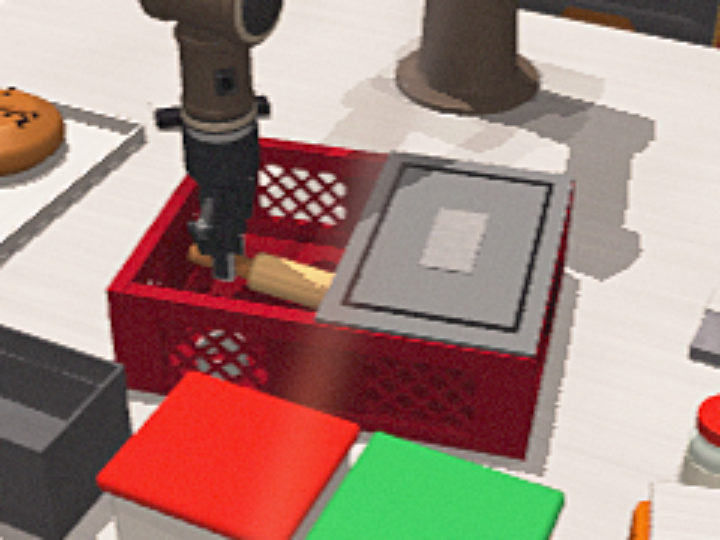

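```bash
cat >> h.py <<'E'
import scipy.optimize as so
def fproj(c,P):
    E=np.array(c['extrinsics']); p=(np.atleast_2d(P)-E[:3,3])@E[:3,:3]; f=210/np.tan(np.radians(c['fov_y'])/2)
    rho=np.hypot(p[:,0],p[:,1]); th=np.arctan2(rho,p[:,2]); return np.c_[c['cx']+f*th*p[:,0]/rho, c['cy']+f*th*p[:,1]/rho]
def tilt_fit(c):
    "wrist view: barrel edges -> tilt of pin about the grasp"
    m=arm.silhouettes(c,'pin')[0]['mask']
    s=arm.state(); g=np.array(s['tool_pos'])+[0,0,.019]; yaw=s['tool_rot'][2]-np.pi/2
    rows=[v for v in range(5,420,5) if m[v].sum()>5]
    ob=[(v,m[v].sum()) for v in rows]
    def model(th,dz,d):
        # d: grasp to barrel start
        a=np.array([-np.sin(yaw)*np.cos(th),np.cos(yaw)*np.cos(th),-np.sin(th)]); x=np.array([np.cos(yaw),np.sin(yaw),0])
        t=np.linspace(d,d+.2,80); ctr=g+[0,0,dz]+t[:,None]*a
        # silhouette edges of cylinder
        o=np.array(c['extrinsics'])[:3,3]
        L=[];Rr=[]
        for q in ctr:
            w=o-q; w=w-a*(w@a); D=np.linalg.norm(w); w/=D; k=np.cross(a,w); r=.02
            ca=r/D; sa=np.sqrt(1-ca*ca); L.append(q+r*(ca*w+sa*k)); Rr.append(q+r*(ca*w-sa*k))
        L=fproj(c,np.array(L)); Rr=fproj(c,np.array(Rr)); return L,Rr
    def res(p):
        L,Rr=model(p[0],-.005,.027); 
        wid=np.abs(L[:,0]-Rr[:,0]); v=(L[:,1]+Rr[:,1])/2; i=np.argsort(v)
        vb=v.max()
        return [np.interp(a,v[i],wid[i])-b for a,b in ob if v.min()+3<a<vb-12]
    best=min(np.radians(np.arange(-5,80,.5)),key=lambda t:np.mean(np.square(res([t]))) if len(res([t]))>8 else 1e9)
    return np.degrees(best), np.sqrt(np.mean(np.square(res([best])))), len(res([best]))
E
python3 - <<'E'
from h import *
np.set_printoptions(precision=4,suppress=True)
c=arm.camera('wrist'); print(tilt_fit(c))
for n in ['wrist','scene','top']:
    if n!='wrist': c=arm.camera(n)
    for t in ['pin','pin_end_open','pin_end_lid','lid','lid_outer']:
        r=arm.tip_of(c,t); print(n,t,[(round(x['p'],2),tow(c,x['point'])) for x in r[:1]])
E
```

```text
(np.float64(9.5), np.float64(1.1597262358849518), 40)
wrist pin [(0.67, array([ 0.5869, -0.0817,  0.059 ]))]
wrist pin_end_open [(0.85, array([ 0.5869, -0.0858,  0.0608]))]
wrist pin_end_lid []
wrist lid []
wrist lid_outer []
scene pin [(0.98, array([0.5611, 0.0846, 0.0363]))]
scene pin_end_open [(0.97, array([ 0.5823, -0.0841,  0.0633]))]
scene pin_end_lid [(0.46, array([0.6264, 0.4779, 0.0009]))]
scene lid [(0.66, array([0.5348, 0.1923, 0.1237]))]
scene lid_outer [(0.63, array([0.5157, 0.2827, 0.1237]))]
top pin [(0.54, array([0.5644, 0.0838, 0.0393]))]
top pin_end_open []
top pin_end_lid []
top lid [(0.69, array([0.5352, 0.1853, 0.1186]))]
top lid_outer [(0.92, array([0.5134, 0.2843, 0.1207]))]
```

Call:
move_arm:
  dp:
    - [0,0,8]
    - [0,0,8]
    - [0,0,8]
    - [0,0,8]
    - [0,0,8]
    - [0,0,8]
    - [0,0,8]
    - [0,0,8]
    - [0,0,6]
    - [0,0,3]
  turn: [0,0,0,0,0,0,0,0,0,0]

```text
time: 15.37
tool_pos: [0.5799, -0.0411, 0.1206]
tool_rot: [3.14, 0.001, 1.719]
force: [1.0, -0.1, -2.1]
width: 0.0206
```

```bash
cat > chk.py <<'E'
from h import *
import sys
np.set_printoptions(precision=4,suppress=True)
k=sys.argv[1]
s=arm.state(); print(s['time'],s['tool_pos'],s['force'],s['wrist_torque'],s['width'])
for n in ['wrist','scene','top']:
    c=arm.camera(n)
    if n=='wrist':
        save(c,'w'+k)
        try: print(tilt_fit(c))
        except Exception as e: print(e)
    if n=='scene': cv2.imwrite('pics/s'+k+'.png',cv2.resize(c['img'][60:330,100:390],None,fx=2.2,fy=2.2)[:,:,::-1])
    for t in ['pin','pin_end_open','pin_end_lid','lid','lid_outer','lid_inner']:
        r=arm.tip_of(c,t); print(n,t,[(round(x['p'],2),tow(c,x['point'])) for x in r[:1]])
E
python3 chk.py 4
```

```text
15.3667 [ 0.5799 -0.0411  0.1206] [ 1.0138 -0.1402 -2.0966] [-0.1497 -0.0877 -0.0475] 0.020560982096799883
(np.float64(25.0), np.float64(1.324033023125943), 40)
wrist pin [(0.94, array([0.5619, 0.0769, 0.0809]))]
wrist pin_end_open []
wrist pin_end_lid []
wrist lid []
wrist lid_outer []
wrist lid_inner []
scene pin [(0.7, array([0.5656, 0.0735, 0.0766]))]
scene pin_end_open [(0.76, array([ 0.5827, -0.0845,  0.1471]))]
scene pin_end_lid [(0.41, array([0.5139, 0.2823, 0.1233]))]
scene lid [(0.79, array([0.536 , 0.1885, 0.1237]))]
scene lid_outer [(0.95, array([0.5155, 0.2813, 0.1259]))]
scene lid_inner [(0.77, array([0.5603, 0.0933, 0.1225]))]
top pin [(0.92, array([0.5653, 0.0733, 0.0853]))]
top pin_end_open []
top pin_end_lid []
top lid [(0.86, array([0.5358, 0.1882, 0.1198]))]
top lid_outer [(0.83, array([0.5124, 0.2856, 0.1193]))]
top lid_inner [(0.97, array([0.5532, 0.0836, 0.12  ]))]
```

View pics/s4.png

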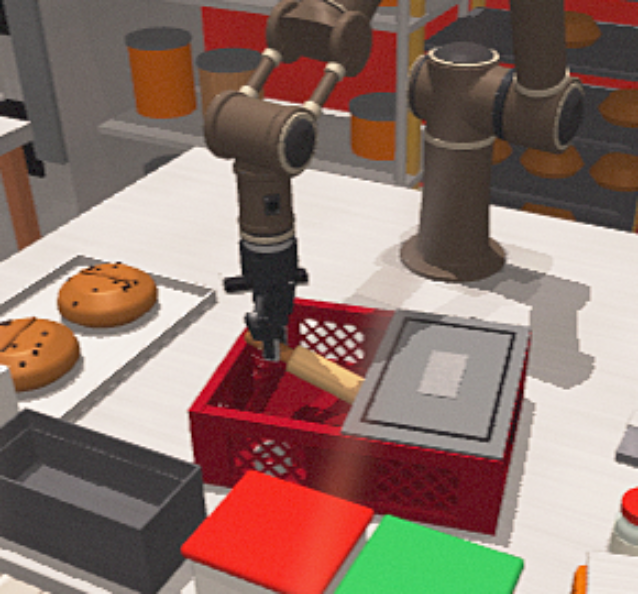

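View pics/w4.png

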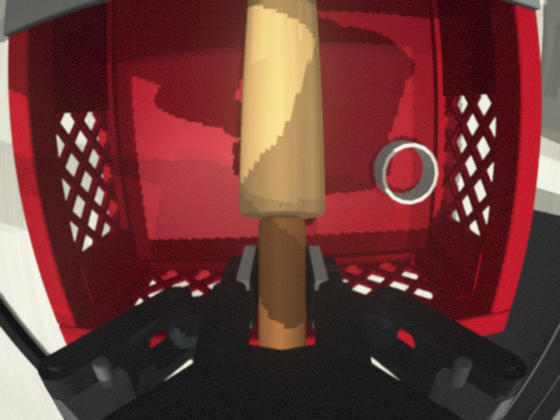

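Call:
move_arm:
  dp:
    - [1,-6,6]
    - [1,-6,6]
    - [1,-6,6]
    - [1,-7,6]
    - [1,-7,6]
    - [1,-9,6]
    - [1,-9,6]
    - [2,-9,6]
    - [1,-9,6]
    - [1,-8,6]
  turn: [0,0,0,0,0,0,0,0,0,0]

```text
time: 17.3
tool_pos: [0.5904, -0.1183, 0.1799]
tool_rot: [3.141, 0.0, 1.719]
force: [-0.2, -0.4, -3.0]
width: 0.0208
```

```bash
python3 chk.py 5
```

```text
17.3 [ 0.5904 -0.1183  0.1799] [-0.2314 -0.4093 -2.9616] [-0.1537  0.0191 -0.0191] 0.02084612866271477
(np.float64(40.5), np.float64(1.6796934801157397), 41)
wrist pin [(0.86, array([ 0.5731, -0.0162,  0.1139]))]
wrist pin_end_open []
wrist pin_end_lid [(0.48, array([ 0.5771, -0.0183,  0.1118]))]
wrist lid []
wrist lid_outer [(0.17, array([ 0.2256, -0.2817, -0.0028]))]
wrist lid_inner [(0.42, array([ 0.2259, -0.2825, -0.003 ]))]
scene pin [(0.92, array([ 0.577 , -0.0165,  0.1109]))]
scene pin_end_open []
scene pin_end_lid []
scene lid [(0.88, array([0.5344, 0.1881, 0.1218]))]
scene lid_outer [(0.88, array([0.5195, 0.2852, 0.126 ]))]
scene lid_inner [(0.56, array([0.5598, 0.09  , 0.125 ]))]
top pin [(0.64, array([0.5525, 0.0883, 0.1243]))]
top pin_end_open []
top pin_end_lid [(0.77, array([0.5516, 0.1131, 0.0123]))]
top lid [(0.66, array([0.5366, 0.1862, 0.1207]))]
top lid_outer [(0.82, array([0.5162, 0.2855, 0.1199]))]
top lid_inner [(0.56, array([0.5524, 0.0828, 0.1219]))]
```

View pics/s5.png

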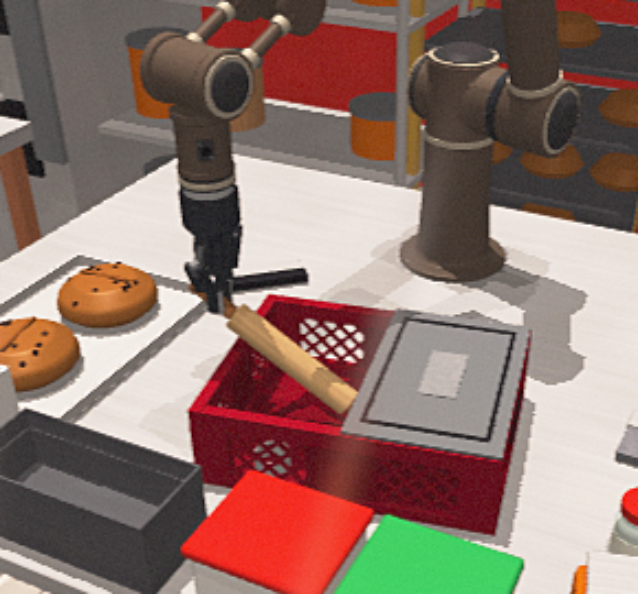

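View pics/w5.png

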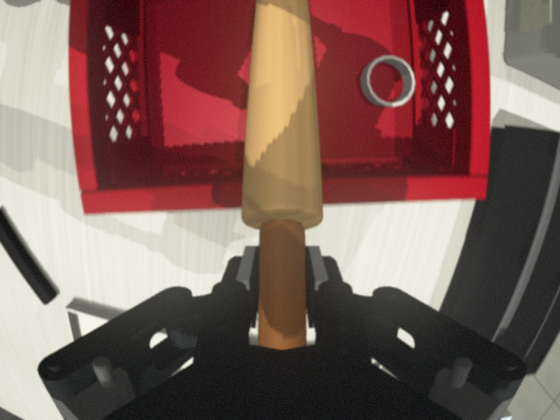

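Call:
move_arm:
  dp:
    - [1,-5,5]
    - [1,-5,4]
    - [1,-5,4]
    - [1,-5,4]
    - [1,-5,4]
    - [0,-5,4]
    - [0,-5,5]
    - [0,0,0]
    - [0,0,0]
    - [0,0,0]
  turn: [0,0,0,0,0,0,0,0,0,0]

```text
time: 19.23
tool_pos: [0.5953, -0.1521, 0.2094]
tool_rot: [3.141, 0.0, 1.719]
force: [1.2, -0.9, -2.0]
width: 0.021
```

```bash
python3 chk.py 6
python3 - <<'E'
from h import *
c=arm.camera('top'); cv2.imwrite('pics/t6.png',cv2.resize(c['img'][100:260,190:380],None,fx=3.7,fy=3.7)[:,:,::-1])
E
```

```text
19.2333 [ 0.5953 -0.1521  0.2094] [ 1.2167 -0.876  -2.0138] [-0.2343 -0.1378 -0.0602] 0.020975866668615614
(np.float64(47.0), np.float64(1.4727623016666165), 37)
wrist pin [(0.72, array([ 0.5814, -0.0616,  0.1289]))]
wrist pin_end_open []
wrist pin_end_lid []
wrist lid []
wrist lid_outer []
wrist lid_inner []
scene pin [(0.89, array([ 0.5875, -0.065 ,  0.1279]))]
scene pin_end_open []
scene pin_end_lid [(0.62, array([0.5672, 0.0598, 0.0131]))]
scene lid [(0.57, array([0.5606, 0.0921, 0.1243]))]
scene lid_outer [(0.67, array([0.5156, 0.2818, 0.1229]))]
scene lid_inner [(0.64, array([0.5591, 0.09  , 0.1224]))]
top pin [(0.76, array([ 0.5846, -0.0661,  0.1333]))]
top pin_end_open []
top pin_end_lid [(0.76, array([0.5604, 0.0505, 0.0167]))]
top lid [(0.95, array([0.5365, 0.1895, 0.1228]))]
top lid_outer [(0.6, array([0.5168, 0.286 , 0.1198]))]
top lid_inner [(0.87, array([0.5508, 0.0859, 0.1195]))]
```

View pics/s6.png

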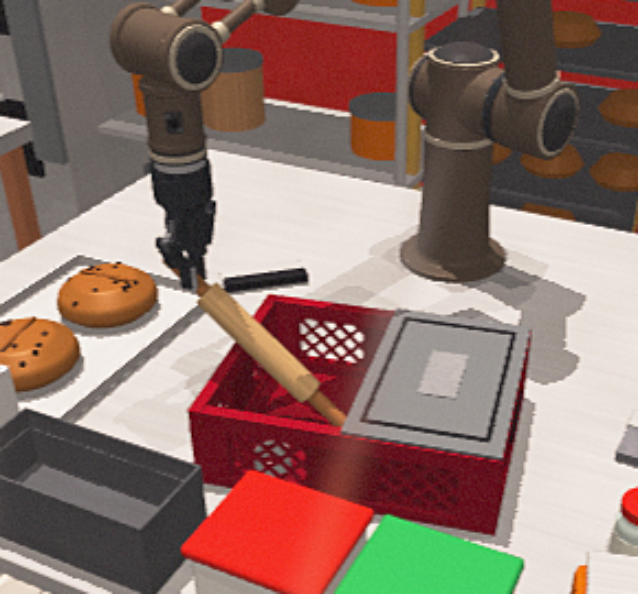

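View pics/t6.png

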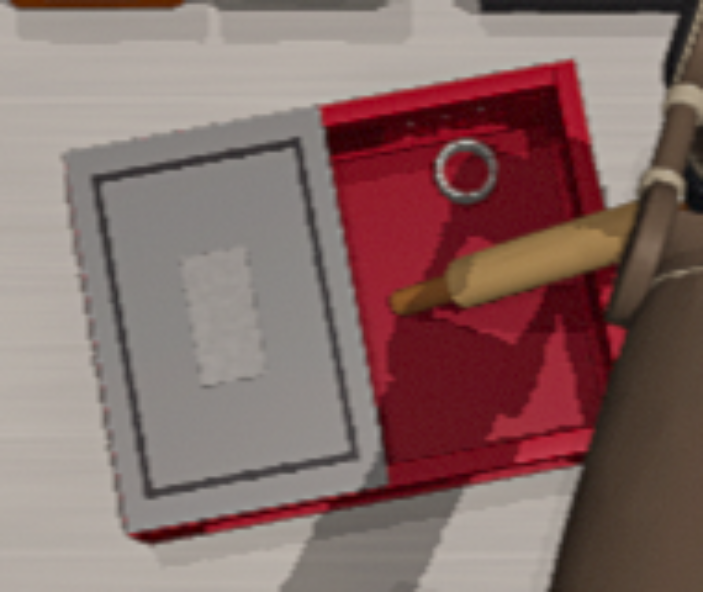

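View pics/w6.png

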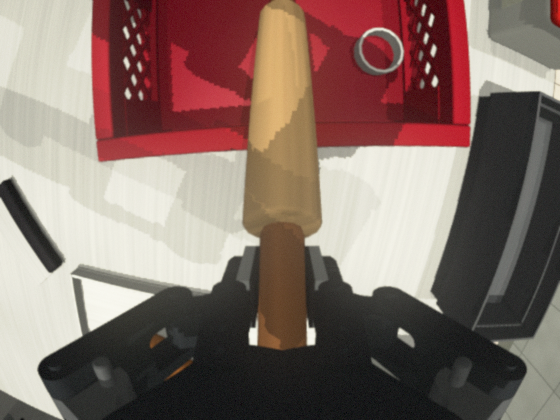

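Call:
move_arm:
  dp:
    - [0,0,0]
    - [0,0,0]
    - [0,0,0]
    - [0,0,0]
    - [0,0,4]
    - [0,0,7]
    - [0,0,10]
    - [0,0,10]
    - [0,0,10]
    - [0,0,5]
  turn: [0,0,0,0,0,0,0,0,0,0]
  gripper: 0
  force: 70

```text
time: 21.22
tool_pos: [0.5965, -0.1524, 0.2583]
tool_rot: [3.138, 0.002, 1.719]
force: [0.7, -0.5, -2.1]
width: 0.0194
```

```bash
python3 chk.py 7
```

```text
21.2167 [ 0.5965 -0.1524  0.2583] [ 0.664  -0.53   -2.1386] [-0.226  -0.1038 -0.0215] 0.0193756339394101
(np.float64(46.5), np.float64(1.117048250738053), 37)
wrist pin [(0.61, array([ 0.5854, -0.0675,  0.1781]))]
wrist pin_end_open [(0.64, array([ 0.4374, -0.4564,  0.0047]))]
wrist pin_end_lid []
wrist lid []
wrist lid_outer []
wrist lid_inner []
scene pin [(0.93, array([ 0.5845, -0.065 ,  0.174 ]))]
scene pin_end_open [(0.48, array([0.6734, 0.0049, 0.006 ]))]
scene pin_end_lid [(0.96, array([0.5647, 0.0568, 0.0558]))]
scene lid [(0.83, array([0.5377, 0.1871, 0.1237]))]
scene lid_outer [(0.76, array([0.516 , 0.2836, 0.1232]))]
scene lid_inner [(0.79, array([0.5571, 0.0927, 0.1232]))]
top pin [(0.93, array([ 0.5841, -0.0643,  0.1789]))]
top pin_end_open []
top pin_end_lid [(0.95, array([0.5617, 0.0516, 0.059 ]))]
top lid [(0.61, array([0.5166, 0.2868, 0.1209]))]
top lid_outer [(0.64, array([0.5145, 0.2852, 0.1218]))]
top lid_inner [(0.7, array([0.5536, 0.0856, 0.12  ]))]
```

View pics/s7.png

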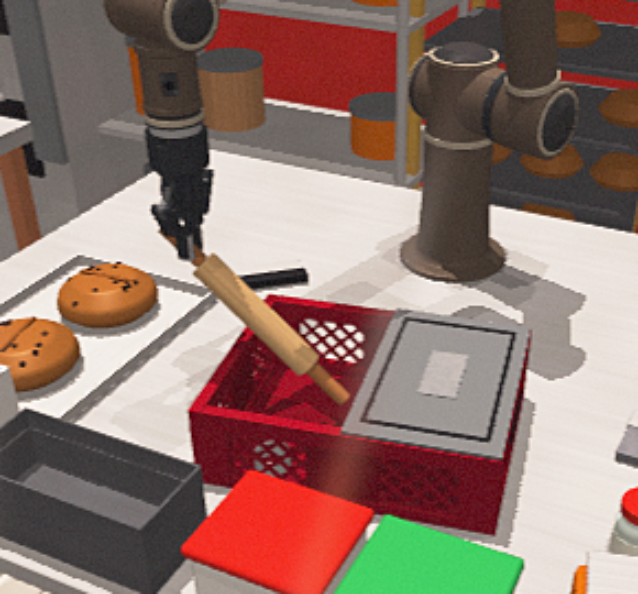

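Call:
move_arm:
  dp:
    - [0,0,10]
    - [0,0,15]
    - [0,0,15]
    - [0,0,15]
    - [0,0,15]
    - [0,0,15]
    - [0,0,15]
    - [0,0,10]
    - [0,0,5]
    - [0,0,0]
  turn: [0,0,0,0,0,0,0,0,0,0]

```text
time: 23.15
tool_pos: [0.5959, -0.1522, 0.3723]
tool_rot: [3.139, 0.001, 1.719]
force: [0.6, -0.9, -2.3]
width: 0.0195
```

Call:
move_arm:
  dp:
    - [0,0,10]
    - [0,0,15]
    - [0,0,15]
    - [0,5,15]
    - [0,10,15]
    - [-1,15,10]
    - [-2,15,0]
    - [-1,10,0]
    - [-1,5,0]
    - [0,0,0]
  turn: [0,0,0,0,0,0,0,0,0,0]

```text
time: 23.98
tool_pos: [0.5894, -0.0901, 0.4488]
tool_rot: [-3.139, -0.001, 1.722]
force: [0.2, 0.4, -2.6]
width: 0.0195
```

Call:
move_arm:
  dp:
    - [0,0,0]
    - [0,0,0]
    - [0,0,0]
    - [0,0,0]
    - [0,0,0]
    - [0,0,0]
    - [0,0,0]
    - [0,0,0]
    - [0,0,0]
    - [0,0,0]
  turn: [0,0,0,0,0,0,0,0,0,0]

```text
time: 24.82
tool_pos: [0.5902, -0.092, 0.4503]
tool_rot: [3.142, 0.0, 1.719]
force: [-0.2, 0.2, -3.6]
width: 0.0194
```

```bash
python3 chk.py 8;python3 - <<'E'
from h import *
c=arm.camera('top'); save(c,'t8')
c=arm.camera('scene'); save(c,'sf8'); print([tow(c,arm.tip_of(c,t)[0]['point']) for t in ['cutter','spice_jar','bowl']]); print(arm.state()['joint_vel'])
E
```

```text
24.8167 [ 0.5902 -0.092   0.4503] [-0.2084  0.2224 -3.5625] [-0.1676 -0.0039  0.0022] 0.019434185759528398
(np.float64(47.0), np.float64(1.7968763677680586), 37)
wrist pin [(0.69, array([ 0.5767, -0.0018,  0.3746]))]
wrist pin_end_open []
wrist pin_end_lid []
wrist lid []
wrist lid_outer []
wrist lid_inner []
scene pin [(0.83, array([ 0.5786, -0.0047,  0.3678]))]
scene pin_end_open [(0.89, array([ 0.5972, -0.1311,  0.4907]))]
scene pin_end_lid [(0.75, array([ 0.5937, -0.1293,  0.4912]))]
scene lid [(0.96, array([0.5357, 0.1888, 0.1223]))]
scene lid_outer [(0.73, array([0.5128, 0.2841, 0.1225]))]
scene lid_inner [(0.82, array([0.5601, 0.0901, 0.1238]))]
top pin [(0.86, array([ 0.5801, -0.0074,  0.3755]))]
top pin_end_open []
top pin_end_lid [(0.67, array([0.554 , 0.11  , 0.2565]))]
top lid [(0.82, array([0.5375, 0.1846, 0.1191]))]
top lid_outer [(0.71, array([0.5133, 0.2857, 0.1207]))]
top lid_inner [(0.8, array([0.5522, 0.085 , 0.1218]))]
[array([0.67385314, 0.00358355, 0.00480569]), array([0.62150791, 0.47696759, 0.00206659]), array([0.46422846, 0.58638481, 0.00089303])]
[ 0.00017367 -0.00090305 -0.001214    0.00088785 -0.00132012 -0.00061953]
```

View pics/sf8.png

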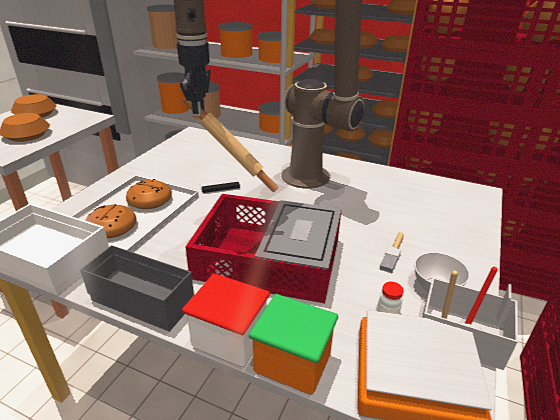

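View pics/t8.png

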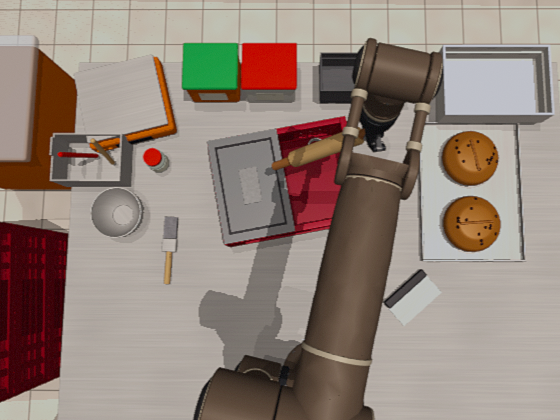

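```bash
python3 -c "
from bench import arm
print(arm.finish_job()); s=arm.state(); print(s['time'],s['tool_pos'],s['force'],s['width'])"
```

```text
the job is handed in; nothing more can be done
None
the job is handed in; nothing more can be done
```

The lid is pressed home and the pin is out of the crate, held still in the gripper. The job was handed in at about 25 s of the 56 s allowed.

- **Lid:** I pressed it about 15 mm inwards of the outer edge. The seal gave way and the edge went down to its hard stop, with the fingertip at 126 mm and 17 N on the tool. Later looks put the lid's outer edge at 119–126 mm and the lid origin at 119–124 mm. That agrees with home (120 mm) within the roughly 4 mm camera accuracy. It stayed there through the whole extraction.
- **Pin:** I gripped the open-end handle at 20 N so the pin could pivot, and lifted that end to about 23°. I then drew it back over the end wall to about 45° until the other end was clear of the lid edge. With the grip raised to 70 N it lifted straight up, and I shifted it back over the crate.
- **Last checks:** The pin's lower end centre is at about 0.25 m, so the lowest edge is about 12 cm above the rim. The tilt was steady at about 47° and the joints were still. Nothing is in contact with the pin apart from the gripper. The cutter, bowl and jar measure where they started; the other things look undisturbed in the last pictures, but I did not measure them.
- **Disagreements:** A few of the network reports were wrong. In the last scene picture, for example, it gave `pin_end_lid` at the position of the open end. I set those aside after comparing them with the pictures and the other camera.

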